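# Change over the index plate of the drilling jig

### The job

Pull the wooden index plate by its red handle straight out of the spring-catch holder (the catches hold it with a firm snap), and set it down flat on the bench and let go. Then take it again by its yellow hub and lower it over the spindle and the brass pin of the green drilling jig, whose turntable is clamped at some slight angle, with the handle between the two dark cheeks, turning it by feel until it drops fully home and flat on the jig; leave it there and do not disturb the other things on the bench.

Things in the scene. Friction and masses are not known exactly. Their poses are not given: they have to be found in the camera images.
- plate_hub (a point): Index plate (loose, 0.2 to 0.45 kg), plywood 170 x 90 x 12 mm with a yellow hub. Point on the bore's axis, 35 mm above the underside. x along the plate away from the handle, y across, z up. Hub 46 x 46 mm, sides along x and y, from 12 to 50 mm above the underside; 22 mm bore through hub and plate. Plate 90 mm wide from x = -56 to +65 mm, a neck 28 mm wide on to x = -105 mm.
- plate_handle (a point): Red handle of the plate, an upright fin 36 mm long (x), 14 mm thick (y), 35 mm high, from 12 to 47 mm above the plate's underside, standing on the 28 mm wide neck. Point 85 mm from the bore's axis towards -x and 35 mm above the underside. Axes as for the plate.
- plate_pin_hole (a point): 12.5 mm round hole through the plate for the jig's pin, 42 mm from the bore's axis towards +x; point in the plate's underside. Axes as for the plate.
- dock: Wooden holder fixed to the bench, 120 (x) x 126 (y) x 76 mm high. Origin on the bench below the stored plate's bore; x points into the holder, z up. Floor 12 mm above the bench. The plate lies between side rails (1.5 mm play each side), under lips that keep it from being lifted and a roof (top 76 mm above the bench) that covers the hub. Closed at the back (+x).
- dock_mouth (a point): Open end of the holder, 48 mm from its origin towards -x, 18 mm above the bench; x into the holder. The plate's handle sticks out here. Two spring balls in the holder's sides snap into notches in the plate's edges: about 12 to 18 N along -x frees it within 6 mm, then it slides with about 5 N; it is clear of the holder once moved 115 mm.
- jig_seat (a point): Point on the spindle's axis at the turntable's top face, where the plate's underside must lie. Fixed to the base: x is where the pin would be if the turntable were not turned. Spindle 20 mm in diameter, 56 mm high over the table, its last 8 mm tapering to 8 mm. Brass pin 42 mm from the axis, 10 mm in diameter, 26 mm high, its last 6 mm tapering to 4 mm.
- jig_cheeks (a point): Where the middle between the two dark wooden cheeks would be if the turntable were not turned: 86 mm from the spindle's axis, opposite the pin, at the turntable's top face. Cheeks 36 mm long (radially), 44 mm high, with a gap of 40 mm between them for the plate's neck and handle; no room for fingers there. The plate first stands on the cheeks or the pin if its angle is wrong.
- jig: The drilling jig's fixed steel base, 150 x 150 x 8 mm, origin on the bench under the spindle's axis. The green turntable on it (200 x 110 x 10 mm, top face 18 mm above the bench) carries spindle, pin and cheeks. It is clamped, turned about the spindle by an unknown angle up to 0.25 rad either way from the base's axes: see or feel for it (turn the plate on the spindle until it drops).
- hammer: Bystander: hammer lying on the bench beyond the holder, leave alone. Origin under its middle; about 300 mm long.
- glue: Bystander: white glue bottle, 56 mm in diameter, 150 mm high, standing. Origin under its middle.
- plane: Bystander: wooden hand plane 200 x 60 x 95 mm, origin under its middle.
- gauge: Bystander: wooden marking gauge, 160 mm long, 70 mm high, lying on its fence; origin on the bench under its middle.
- mug: Bystander: blue mug, 76 mm in diameter, 90 mm high, standing. Origin under its middle.
- offcut: Bystander: offcut of wood 200 x 50 x 20 mm lying on the bench, origin under its middle.
- workbox: Bystander: plywood box 140 x 120 x 120 mm, origin under its middle.
There are look-alikes about, which are no part of the job. Leave any orange or purple look-alike of the part that bears plate_hub alone.

How it is judged:
On the way, in this order (a step that is already met when the one before it is completed fails the run):
1. the plate is pulled out of the holder, clear of its mouth (x of plate_hub in the frame of dock below -0.113 m), for 0.1 s.
2. the plate lies flat on the bench outside the holder, let go and still (height (world z) of plate_hub below 0.042 m and angle between plate_hub's own z axis and vertical below 0.06 rad and contact force between the fingers and plate below 0.1 N and linear speed of plate below 0.02 m/s), for 0.2 s.
3. the plate is held by its hub, lifted off the bench (height (world z) of plate_hub above 0.06 m and contact force between the fingers and plate above 2 N and distance between the grasp point and plate_hub below 0.045 m), for 0.1 s.
At the end, for the whole second after the job is handed in: The plate lies home on the jig: bore axis within 3 mm of the spindle's axis, underside within 2.5 mm of the board, flat within 0.04 rad, which needs the pin in its hole, handle on the cheeks' side, released and at rest (horizontal distance between plate_hub and jig_seat below 0.003 m and z of plate_hub in the frame of jig_seat between 0.03 and 0.0375 m and x of plate_handle in the frame of jig_seat below -0.07 m and angle between plate_hub's own z axis and vertical below 0.04 rad and linear speed of plate below 0.01 m/s and contact force between the fingers and plate below 0.1 N); the robot touches nothing.
It fails at once if a bystander was moved more than 30 mm (distance of any of hammer, glue, plane, gauge, mug, offcut, workbox from where it was at the start of the episode above 0.03 m).
It fails at once if the plate was tipped over (angle between plate_hub's own z axis and vertical above 0.7 rad).
It also fails if it takes over 64 s, if anything falls off the work surface, if the arm or the gripper's body presses on something with over 40 N, if the wrist force passes 120 N, or if a joint passes its speed limit or range.

### The arm

A 6-joint arm with a two-finger parallel gripper is mounted at the origin on the work surface. World frame = base frame: x ahead of the robot, y to its left, z up, the work surface at z = 0. Lengths are in m, angles in rad, forces in N, time in s.
With the tool pointing down it reaches from about 0.35 to 1 m from the base axis. Payload 7.1 kg.
Tool frame: the origin (TCP) lies on the mounting face of the last link; the fingertips stand 173 mm ahead of it and the grasp point (between the pads) lies 155 mm ahead of it; z points along the fingers, y is the line along which they close (so a half turn about z gives the same grasp; the last joint's range is limited). The gripper opens to 85 mm and grips with 20 to 120 N. Pads are 22 mm wide; open, the fingers measure 114 mm over their backs; the gripper's body (76 mm by 85 mm) begins 54 mm behind the grasp point. The pads swing forward as they close: fully open they stand 13 mm farther back than shut.
Start: joints at [-0.019, 0.423, 1.63, -0, 1.089, -0.019], TCP at [0.625, 0, 0.405] pointing down, gripper open.
Joint ranges: [-3, 3], [-0.9, 2.11], [0.09, 2.58], [-1.31, 4.45], [0.11, 2.69], [-2.54, 2.54]. Speed limits (rad/s): [2.39, 2.39, 3.01, 3.14, 3.14, 3.14].

### API

Orientations are given as a unit quaternion [x, y, z, w].
In Python, from cell import readout, viewer, workorder gives the robot as it stands.
- The arm moves only by the shell command python3 -m handwheel 'ROWS' [FORCE]. ROWS is text: rows parted by semicolons, each of 5 numbers parted by spaces: the gripper's target within -1 to 1 (fully open at 1, half-way at 0, shut at -1), then the shift along the tool's x, y, z each as a share of 0.03 m, from -1 to 1, then the turn about the tool's z as a share of 0.1 rad, from -1 to 1. In form: gripper x y z yaw; .... A call has exactly 8 rows; each row shifts and turns the commanded pose from where the row before left it, along the tool's axes as they then stand; what a row does not reach is not made up. A row lasts 1/12 s, in which the tool goes at most 41.7 mm and 7.16 degrees, less where a joint would pass 70% of its speed; a pose out of reach is approached as far as the arm can. A call with a number of a shift or a turn outside -1 to 1 is refused whole. A call with a gripper value outside its range is refused whole. The fingers move at their own pace and stop on an object; FORCE is the grip in N (left out, the last holds). Time passes only in rows, so rows that do not move let the fingers close, or fill a call up. It gives the time, the measured TCP pose, the force, the opening and the grip force at its end, in the units of the state.
- readout.read_state(): the state, without advancing time (a new reading comes with each control period).
- viewer.camera(name): name is "scene" or "side" or "wrist"; returns a dict with "color" (400x640x3 uint8, red, green, blue), "vfov" (degrees; the focal length in pixels is half the picture's height over the tangent of half this angle, whatever the lens; pixels are square), "cx", "cy" (the principal point, pixels), "position" and "attitude" of the camera in the world. Camera axes: x right, y up, looking along -z (the intrinsics and any distortion apply to the point x, -y, -z); pixel columns grow to the right and rows downward; lengths in m; the calibration is good to about 2 mm. A picture is of the moment at which its call begins. There is no depth.
- workorder.hand_in(): hands the job in; it is judged then, once.
The state is a dict: "time_s": time; "joint_positions": joint angles; "dq": joint speeds; "effort": joint torques, N m; "tool_pos": TCP position; "tool_rot": TCP orientation; "ft_force": force on the tool from outside, world axes, zero at the start; "moment": the same for the moment, N m; "opening": opening from 0.0 (shut) to 1.0 (fully open); "finger_force": force on a finger pad.
Only numpy, scipy, OpenCV 4.12 (cv2) and the standard library are available. Lean on these libraries where they do the work, as an engineer would, in place of code of your own. Each camera call takes 0.05 s, during which the arm holds its last target. There are 200 camera calls.

## Working session

There is one attempt and no reset: what is moved stays moved. The work goes in short steps, Python scripts to look and compute and a shell command to move; the robot and the scene stay as the last step left them, time stands still between calls to the robot, and variables do not carry over. Pictures are saved under pics/ and viewed, at most 13 in all, crops included, and the job is handed in when it is done.

```bash
ls; mkdir -p pics; cat > h.py <<'E'
import numpy as np, cv2
from scipy.spatial.transform import Rotation as R
from cell import readout, viewer, workorder
def cam(n,save=None):
    c=viewer.camera(n)
    if save: cv2.imwrite('pics/'+save+'.png',c['color'][:,:,::-1])
    return c
def ray(c,u,v):
    f=c['color'].shape[0]/2/np.tan(np.radians(c['vfov'])/2)
    d=np.array([(u-c['cx'])/f,-(v-c['cy'])/f,-1.])
    return np.array(c['position']),R.from_quat(c['attitude']).apply(d)
def onz(c,u,v,z):
    p,d=ray(c,u,v); return p+d*(z-p[2])/d[2]
def proj(c,P):
    f=c['color'].shape[0]/2/np.tan(np.radians(c['vfov'])/2)
    q=R.from_quat(c['attitude']).inv().apply(np.array(P)-c['position'])
    return c['cx']+f*q[0]/-q[2], c['cy']-f*q[1]/-q[2]
def tri(r1,r2):
    (p1,d1),(p2,d2)=r1,r2
    s=np.linalg.lstsq(np.c_[d1,-d2],p2-p1,rcond=None)[0]
    a,b=p1+s[0]*d1,p2+s[1]*d2
    return (a+b)/2,np.linalg.norm(a-b)
E
python3 - <<'E'
from h import *
ims=[]
for n in('scene','side','wrist'):
    c=cam(n,n+'0'); print(n,{k:v for k,v in c.items() if k!='color'})
    if n!='wrist': ims.append(c['color'][:,:,::-1])
print(readout.read_state())
E
```

```text
pics
scene {'vfov': 55.80483859120621, 'cx': 313.7385307296488, 'cy': 197.17120702715053, 'position': array([ 1.09255094, -0.3248278 ,  0.9271567 ]), 'attitude': array([0.28027482, 0.14575987, 0.45383248, 0.83320835])}
side {'vfov': 56.25124023438339, 'cx': 310.61616481977705, 'cy': 200.17574703504553, 'position': array([0.08323763, 0.86705624, 1.03362791]), 'attitude': array([-0.10336515,  0.36403556,  0.89683326, -0.22909355])}
wrist {'vfov': 66.82395446762149, 'cx': 315.12245824659436, 'cy': 201.23396766297213, 'position': array([0.6265589 , 0.08592639, 0.37193672]), 'attitude': array([-1.67123151e-01,  6.10611249e-04,  1.40642005e-05,  9.85935839e-01])}
{'time_s': 0.15, 'joint_positions': array([-1.89965416e-02,  4.23680216e-01,  1.63050799e+00, -1.61005131e-05,
        1.08858027e+00, -1.90267671e-02]), 'dq': array([ 0.00097779, -0.00269315, -0.00290917, -0.00164024,  0.00160665,
       -0.00049309]), 'effort': array([-4.44887983e-04, -5.57771087e+01, -2.82016718e+01, -7.78417484e-05,
        4.77195630e-03,  2.40273175e-05]), 'tool_pos': array([6.24784861e-01, 3.01474936e-05, 4.04117360e-01]), 'tool_rot': array([ 7.07093330e-01,  7.07119988e-01, -4.12875919e-04, -4.18600277e-04]), 'ft_force': array([ 0.99864034,  1.14876281, -0.24109517]), 'moment': array([-0.06419114, -0.03998078,  0.017667  ]), 'finger_force': 0.0, 'opening': 0.9984906936124289}
```

View pics/scene0.png

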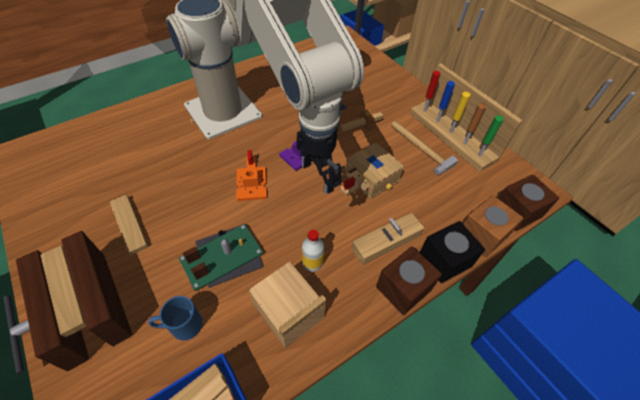

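View pics/side0.png

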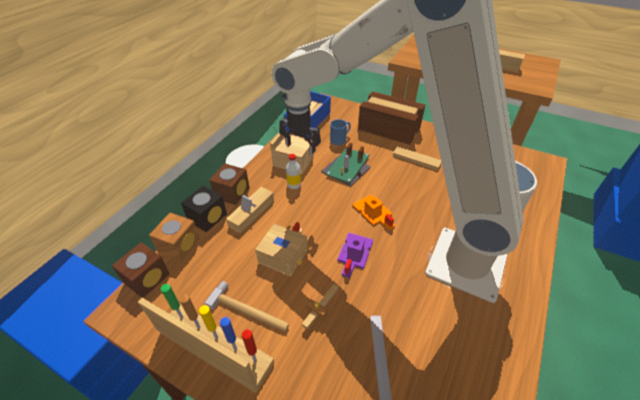

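The scene view shows the dock near (378,172) with the red handle at about (348,183), and the jig at (222,255). The side view has the dock at (282,248), handle at (296,227) and jig at (347,165). The orange and purple plates are look-alikes.

```bash
python3 - <<'E'
from h import *
S=cam('scene');D=cam('side')
def blobs(c,box,f):
    x0,y0,x1,y1=box; h=cv2.cvtColor(c['color'],cv2.COLOR_RGB2HSV)[y0:y1,x0:x1].astype(int)
    m=f(h[...,0],h[...,1],h[...,2]).astype(np.uint8)
    n,l,s,ct=cv2.connectedComponentsWithStats(m)
    return [(ct[i]+[x0,y0],s[i,4],s[i,:4]+[x0,y0,0,0]) for i in range(1,n) if s[i,4]>8]
red=lambda h,s,v:((h<6)|(h>174))&(s>150)&(v>60)
print(blobs(S,(320,150,420,220),red),blobs(D,(270,210,325,270),red))
blue=lambda h,s,v:(h>100)&(h<125)&(s>120)&(v>50)
print(blobs(S,(350,140,410,200),blue),blobs(D,(260,220,310,270),blue))
print('handle',tri(ray(S,348,183),ray(D,296,227)))
print('tableS',onz(S,222,255,.018),onz(D,347,165,.018), 'dockS',onz(S,375,165,.076),onz(D,282,242,.076))
a=S['color'][140:220,310:420,::-1];b=S['color'][215:300,170:280,::-1]
d=D['color'][215:290,245:330,::-1];e=D['color'][135:195,310:385,::-1]
r=lambda i:cv2.resize(i,(400,300),interpolation=cv2.INTER_CUBIC)
cv2.imwrite('pics/crops.png',np.vstack([np.hstack([r(a),r(b)]),np.hstack([r(d),r(e)])]))
E
```

```text
[(array([348.92553191, 182.81914894]), np.int32(94), array([344, 177,  11,  13]))] [(array([296.        , 227.15151515]), np.int32(33), array([293, 223,   6,   8]))]
[(array([374.86363636, 161.60227273]), np.int32(88), array([368, 156,  15,  12]))] [(array([278.88, 241.28]), np.int32(50), array([274, 238,  10,   8]))]
handle (array([0.55375259, 0.1624287 , 0.04137594]), np.float64(0.0015685720089559892))
tableS [ 0.55767328 -0.25856117  0.018     ] [ 0.55043055 -0.24635889  0.018     ] dockS [0.56162411 0.25292469 0.076     ] [0.54542188 0.2637346  0.076     ]
```

View pics/crops.png

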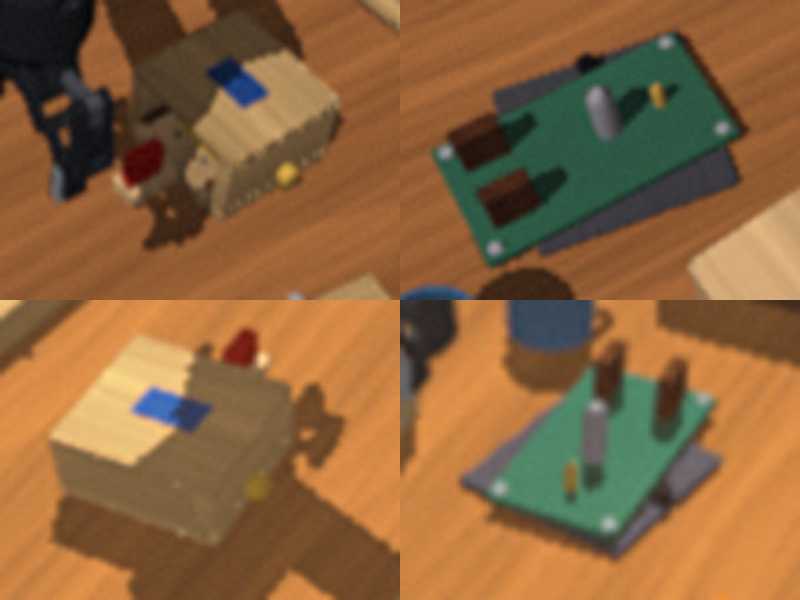

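View pics/wrist0.png

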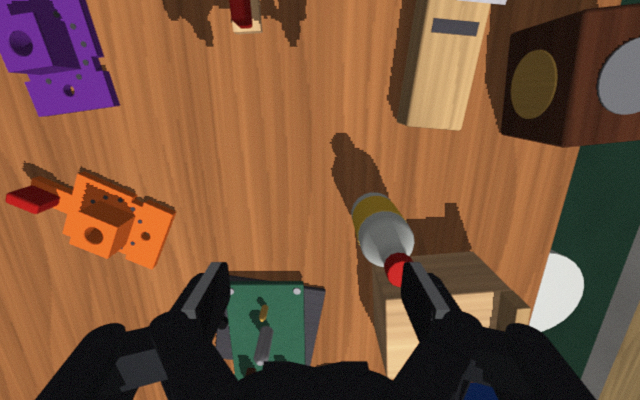

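The crops show the dock with its blue tape (scene 375,162; side 279,241) and the red handle sticking out towards -y. The jig's brass pin points roughly +y and the cheeks -y. In the wrist view the handle is at (242,15) at the top edge, and the jig is at the bottom (265,330). I'll move above the handle.

```bash
python3 -m handwheel '1 0.6 -0.3 0.3 0; 1 0.6 -0.3 0.3 0; 1 0.6 -0.3 0.3 0; 1 0.6 -0.3 0.3 0; 1 0.6 -0.3 0.3 0; 1 0.6 -0.3 0.3 0; 1 0.6 -0.3 0.3 0; 1 0 0 0 0' 40; python3 - <<'E'
from h import *
c=cam('wrist','w1'); print(readout.read_state()['tool_pos'],c['position'],c['attitude'])
for P in [(.554,.162,.047),(.555,.25,.076)]: print(proj(c,P))
E
```

```text
time_s: 0.92
tool_pos: [0.5599, 0.1282, 0.3398]
tool_rot: [0.706, 0.708, -0.002, -0.001]
ft_force: [-0.3, 0.1, -0.4]
opening: 1.0
finger_force: 0.0
[0.56098684 0.12715325 0.34078869] [0.56148793 0.21405862 0.30776051] [-0.16718379  0.00178038  0.00130886  0.98592327]
(np.float64(307.568919947962), np.float64(158.82891737955805))
(np.float64(307.0639026063886), np.float64(39.58672031793478))
```

View pics/w1.png

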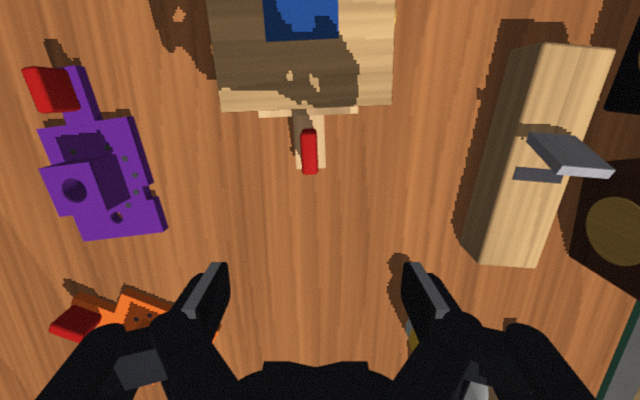

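The wrist view shows the handle's top at (309,135) with its front face down to (311,174). The dock's front roof edge runs from (222,112) to (392,104), so it is turned only slightly. The tape is at (301,20).

```bash
python3 - <<'E'
from h import *
c=cam('wrist')
h=cv2.cvtColor(c['color'],cv2.COLOR_RGB2HSV).astype(int)
m=((h[...,0]<8)|(h[...,0]>172))&(h[...,1]>150)&(h[...,2]>60)
m[:, :280]=0; m[:,340:]=0; m[:115]=0; m[185:]=0
for v in range(126,178,3):
    u=np.where(m[v])[0]
    if len(u): print(v,u.min(),u.max(),h[v,u,2].mean().round())
g=c['color']
a,b=onz(c,222,112,.076),onz(c,392,104,.076); print(a,b,np.arctan2(*(b-a)[[1,0]]))
a,b=onz(c,222,112,.076),onz(c,207,0,.076); print(a,b)
print('tape',onz(c,301,40,.076))
for v in (131,150,155): print(v,onz(c,309,v,.059))
print('front top->bottom',onz(c,311,174,.024))
s=readout.read_state(); print(s['tool_pos'],R.from_quat(s['tool_rot']).as_matrix().round(4))
E
```

```text
129 300 313 71.0
132 299 314 126.0
135 298 314 173.0
138 298 314 173.0
141 298 314 173.0
144 299 314 176.0
147 299 314 175.0
150 299 314 176.0
153 299 315 174.0
156 299 315 175.0
159 300 315 179.0
162 300 315 179.0
165 300 315 181.0
168 300 315 180.0
171 301 315 184.0
[0.49341984 0.20121779 0.076     ] [0.61826647 0.20712646 0.076     ] 0.04729216471576674
[0.49341984 0.20121779 0.076     ] [0.49055349 0.27224664 0.076     ]
tape [0.55231942 0.24877115 0.076     ]
131 [0.55716553 0.18578774 0.059     ]
150 [0.5570978  0.17044935 0.059     ]
155 [0.55707951 0.16630689 0.059     ]
front top->bottom [0.5581553  0.14133231 0.024     ]
[0.56182709 0.12643264 0.34150897] [[-1.6e-03  1.0e+00 -7.0e-04]
 [ 1.0e+00  1.6e-03 -3.0e-04]
 [-3.0e-04 -7.0e-04 -1.0e+00]]
```

```bash
python3 -m handwheel '1 0 0 0 -0.47; 1 0.34 -0.05 0.4 0; 1 0.34 -0.05 0.7 0; 1 0.34 0 0.7 0; 1 0.34 0 0.7 0; 1 0 0 0.7 0; 1 0 0 0.7 0; 1 0 0 0.6 0' 60; python3 -m handwheel '-1 0 0 0 0; -1 0 0 0 0; -1 0 0 0 0; -1 0 0 0 0; -1 0 0 0 0; -1 0 0 0 0; -1 0 0 0 0; -1 0 0 0 0' 60; python3 - <<'E'
from h import *
s=readout.read_state(); print(s['tool_pos'],s['ft_force'],s['finger_force'],R.from_quat(s['tool_rot']).as_matrix()[:2,0])
E
```

```text
time_s: 1.68
tool_pos: [0.5571, 0.1666, 0.2049]
tool_rot: [0.691, 0.723, -0.0, -0.0]
ft_force: [-0.1, -0.3, 0.2]
opening: 0.998
finger_force: 0.0
time_s: 2.35
tool_pos: [0.556, 0.1664, 0.2078]
tool_rot: [0.69, 0.724, -0.001, -0.001]
ft_force: [-7.4, -2.3, 10.5]
opening: 0.153
finger_force: 58.6
[0.55595395 0.16638521 0.20780845] [-7.44962502 -2.30428434 10.45438499] 58.59468877315521 [-0.04741228  0.9988752 ]
```

```bash
python3 -m handwheel '-1 0 -0.02 -0.06 0; -1 -0.1 0 0 0; -1 -0.1 0 0 0; -1 -0.15 0 0 0; -1 -0.2 0 0 0; -1 -0.3 0 0 0; -1 -0.3 0 0 0; -1 -0.3 0 0 0' 80; python3 - <<'E'
from h import *
S=cam('scene')
h=cv2.cvtColor(S['color'],cv2.COLOR_RGB2HSV).astype(int)
for n,m in (('orange',(h[...,0]>6)&(h[...,0]<14)&(h[...,1]>200)&(h[...,2]>120)),('purple',(h[...,0]>125)&(h[...,0]<155)&(h[...,1]>120))):
    m=m[140:215,220:330]
    ys,xs=np.nonzero(m); P=np.array([onz(S,x+220,y+140,.02) for x,y in zip(xs,ys)]); print(n,P.min(0),P.max(0))
s=readout.read_state(); print(s['tool_pos'],s['ft_force'])
E
```

```text
time_s: 3.02
tool_pos: [0.5581, 0.1235, 0.2084]
tool_rot: [0.69, 0.724, -0.0, -0.001]
ft_force: [-5.0, 0.4, -1.8]
opening: 0.146
finger_force: 78.6
orange [ 0.275342   -0.14359459  0.02      ] [ 0.45305142 -0.01278929  0.02      ]
purple [0.29783252 0.05559137 0.02      ] [0.40662805 0.22152528 0.02      ]
[0.55805714 0.12173698 0.20836495] [-0.42410927 -7.27968693 -1.00553712]
```

```bash
python3 -m handwheel '-1 -0.3 0 0 0; -1 -0.5 0 0 0; -1 -0.5 0 0 0; -1 -0.5 0 0 0; -1 -0.5 0 0 0; -1 -0.5 0 0 0; -1 -0.5 0 0 0; -1 -0.3 0 0 0' ; python3 -m handwheel '-1 0 0 0 0; -1 0 0 0 0; -1 0 0 0.1 0; -1 0 0 0.1 0; -1 0 0 0.1 0; -1 0 0 0 0; -1 0 0 0 0; -1 0 0 0 0';python3 - <<'E'
from h import *
c=cam('wrist','w2')
E
```

```text
time_s: 3.73
tool_pos: [0.564, 0.0137, 0.2087]
tool_rot: [0.691, 0.723, 0.0, 0.001]
ft_force: [-0.2, -0.1, -3.7]
opening: 0.146
finger_force: 78.2
time_s: 4.4
tool_pos: [0.5636, 0.0156, 0.1994]
tool_rot: [0.69, 0.724, -0.0, -0.0]
ft_force: [-0.1, -0.1, -4.2]
opening: 0.145
finger_force: 78.1
```

View pics/w2.png

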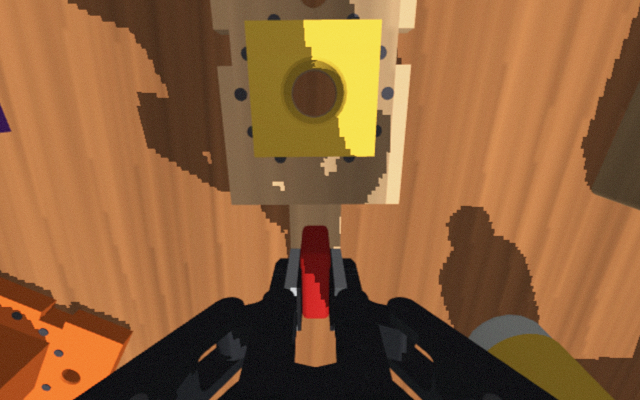

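The plate is out of the holder and held by the handle, with the hub and bore at (315,92). I'll lower it to contact.

```bash
python3 -m handwheel '-1 0 0 0.05 0; -1 0 0 0.05 0; -1 0 0 0 0; -1 0 0 0 0; -1 0 0 0 0; -1 0 0 0 0; -1 0 0 0 0; -1 0 0 0 0'
```

```text
time_s: 5.12
tool_pos: [0.5636, 0.0152, 0.1966]
tool_rot: [0.69, 0.724, 0.0, 0.0]
ft_force: [0.2, -0.1, -3.5]
opening: 0.147
finger_force: 78.2
```

```bash
python3 -m handwheel '-1 0 0 0.05 0; -1 0 0 0.05 0; -1 0 0 0 0; -1 0 0 0 0; -1 0 0 0 0; -1 0 0 0 0; -1 0 0 0 0; -1 0 0 0 0'
```

```text
time_s: 5.78
tool_pos: [0.5637, 0.0153, 0.1962]
tool_rot: [0.69, 0.724, 0.0, 0.0]
ft_force: [-8.9, -0.5, 26.4]
opening: 0.146
finger_force: 82.5
```

```bash
python3 -m handwheel '-1 0 0 -0.06 0; -1 0 0 -0.02 0; 0 0 0 0 0; 0.5 0 0 0 0; 1 0 0 0 0; 1 0 0 0 0; 1 0 0 0 0; 1 0 0 0 0' 40;  python3 -m handwheel '1 0 0 -0.5 0; 1 0 0 -0.6 0; 1 0 0 -0.6 0; 1 0 0 -0.6 0; 1 0.6 0 -0.6 0; 1 0.6 0 -0.6 0; 1 0 0 0 0; 1 0 0 0 0'; python3 - <<'E'
from h import *
c=cam('wrist','w3'); s=readout.read_state(); print(s['tool_pos'])
h=cv2.cvtColor(c['color'],cv2.COLOR_RGB2HSV).astype(int)
m=((h[...,0]>22)&(h[...,0]<34)&(h[...,1]>190)&(h[...,2]>70)).astype(np.uint8)
k=max(cv2.findContours(m,0,2)[0],key=cv2.contourArea); print(cv2.boundingRect(k),cv2.approxPolyDP(k,6,True)[:,0].tolist())
E
```

```text
time_s: 6.45
tool_pos: [0.5636, 0.0153, 0.1958]
tool_rot: [0.69, 0.724, -0.0, -0.0]
ft_force: [0.3, 0.2, 0.1]
opening: 0.976
finger_force: 0.0
time_s: 7.12
tool_pos: [0.5621, 0.0518, 0.3017]
tool_rot: [0.69, 0.724, 0.001, 0.001]
ft_force: [-0.1, 0.1, -0.0]
opening: 0.999
finger_force: 0.0
[0.56170549 0.05125442 0.30075311]
(307, 154, 3, 5) [[308, 154]]
```

View pics/w3.png

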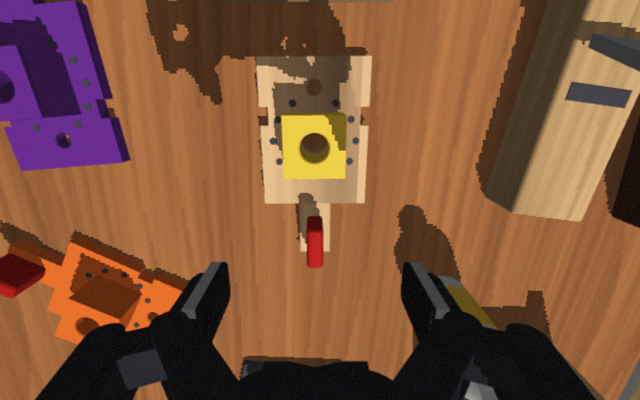

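The plate lies flat on the bench, bore at (314,148) and yellow hub spanning (282..346,114..180). Before re-gripping I'll look at the jig from close by.

```bash
python3 - <<'E'
from h import *
c=cam('wrist')
b=onz(c,314.5,148,.05);print('bore',b)
f=(onz(c,256,57,.012)+onz(c,371,56,.012))/2; k=(onz(c,265,203,.012)+onz(c,366,203,.012))/2
print(f,k,'yaw from y',np.arctan2(-(f-k)[0],(f-k)[1]), onz(c,371,56,.012)-onz(c,256,57,.012))
E
python3 -m handwheel '1 -0.8 0 -0.2 0; 1 -0.9 0 -0.2 0; 1 -0.9 0 -0.2 0; 1 -0.9 0 -0.2 0; 1 -0.9 0 -0.2 0; 1 -0.9 0 -0.2 0; 1 -0.9 0 -0.2 0; 1 -0.5 0 0 0'
python3 - <<'E'
from h import *
c=cam('wrist','w4'); s=readout.read_state(); print(s['tool_pos'])
np.save('w4.npy',c,allow_pickle=True)
E
```

```text
bore [0.56084245 0.10128191 0.05      ]
[0.55698258 0.16513721 0.012     ] [0.56429687 0.04583936 0.012     ] yaw from y 0.061234523216867676 [0.08825295 0.00492161 0.        ]
time_s: 7.88
tool_pos: [0.5712, -0.1527, 0.3427]
tool_rot: [0.691, 0.723, -0.0, 0.0]
ft_force: [-0.1, 0.4, -0.5]
opening: 1.003
finger_force: 0.0
[ 0.57124709 -0.15392385  0.34225344]
```

View pics/w4.png

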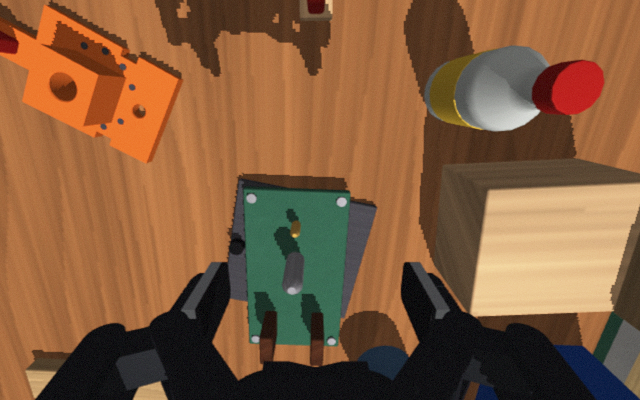

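The wrist view shows the jig's screws at (251,199), (342,202), (332,341) and (255,339). The spindle tip is at about (291,290), the pin tip at (295,234), and the cheeks at (268,350) and (317,350). The glue bottle and workbox stand to the right.

```bash
python3 - <<'E'
from h import *
c=np.load('w4.npy',allow_pickle=True).item()
S=cam('scene');D=cam('side')
t=[ray(c,291,290),ray(S,224.2,240),ray(D,347,155.5)]
for i,j in((0,1),(0,2),(1,2)): print('tip',tri(t[i],t[j]))
p=[ray(c,295,234),ray(S,241,240),ray(D,342,168)]
for i,j in((0,1),(0,2),(1,2)): print('pin',tri(p[i],p[j]))
print('tip@.074',onz(c,291,290,.074),'pin@.044',onz(c,295,234,.044))
P=[onz(c,*q,.018)[:2] for q in((251,199),(342,202),(332,341),(255,339))]; print(np.round(P,4))
a=(P[0]+P[1])/2-(P[2]+P[3])/2; print('table yaw',np.arctan2(-a[0],a[1]),(P[1]-P[0]),P[2]-P[3],np.mean(P,0))
h=c['color'][180:370,225:385,::-1]; cv2.imwrite('pics/j.png',cv2.resize(h,(640,600*19//15 if 0 else 600),interpolation=cv2.INTER_CUBIC))
E
```

```text
tip (array([ 0.55382256, -0.23881867,  0.07265064]), np.float64(0.0018527934706754304))
tip (array([ 0.55325463, -0.24298594,  0.06843429]), np.float64(0.003630741597853972))
tip (array([ 0.55151895, -0.23985576,  0.07212811]), np.float64(0.002235705465407432))
pin (array([ 0.55513996, -0.1976078 ,  0.03749953]), np.float64(3.61606608153876e-05))
pin (array([ 0.55380346, -0.20045753,  0.03418051]), np.float64(0.003182662063144139))
pin (array([ 0.55288231, -0.19833038,  0.03615093]), np.float64(0.003213779854620544))
tip@.074 [ 0.55462065 -0.23708879  0.074     ] pin@.044 [ 0.55546309 -0.19451121  0.044     ]
[[ 0.5084 -0.1697]
 [ 0.6013 -0.1688]
 [ 0.6024 -0.3485]
 [ 0.5087 -0.3496]]
table yaw 0.003886560678927207 [0.09292544 0.00089269] [0.09367784 0.00109389] [ 0.55522649 -0.25913747]
```

View pics/j.png

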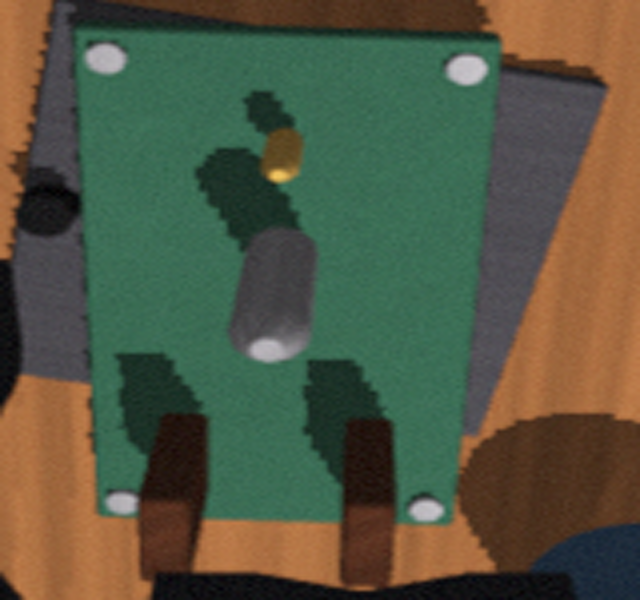

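```bash
python3 -m handwheel '1 0.9 0 0 0; 1 1 0 0 0; 1 1 0 0 0; 1 1 0 0 0; 1 1 0 0 0; 1 1 0 0 0; 1 1 0 0.3 0; 1 1 0 0.5 0'; python3 -m handwheel '1 0.5 0 0.6 0; 1 0.1 0.05 0.6 0; 1 0 0 0.6 0; 1 0 0 0.5 -0.05; 1 0 0 0.5 0; 1 0 0 0 0; 1 0 0 0 0; 1 0 0 0 0'; python3 - <<'E'
from h import *
c=cam('wrist','w5'); s=readout.read_state(); print(s['tool_pos'],s['ft_force'],R.from_quat(s['tool_rot']).as_matrix()[:2,0])
E
```

```text
time_s: 8.7
tool_pos: [0.5597, 0.09, 0.3192]
tool_rot: [0.69, 0.724, 0.001, 0.0]
ft_force: [0.8, 0.4, -0.1]
opening: 0.998
finger_force: 0.0
time_s: 9.37
tool_pos: [0.5607, 0.1059, 0.2351]
tool_rot: [0.688, 0.725, -0.0, -0.0]
ft_force: [0.1, -0.6, 0.0]
opening: 0.999
finger_force: 0.0
[0.56096592 0.10571357 0.23557106] [ 0.12628418  0.70462232 -1.09154283] [-0.05243471  0.99862434]
```

```bash
python3 -m handwheel '1 -0.15 0 0.3 0; 1 0 0 0.4 0; 1 0 0 0.4 0; 1 0 0 0.4 0; 1 0 0 0 0; 0.3 0 0 0 0; -1 0 0 0 0; -1 0 0 0 0' 50; python3 -m handwheel '-1 0 0 0 0; -1 0 0 0 0; -1 0 0 0 0; -1 0 0 0 0; -1 0 0 0 0; -1 0 0 0 0; -1 0 0 0 0; -1 0 0 0 0' 60
```

```text
time_s: 10.08
tool_pos: [0.5614, 0.1008, 0.1902]
tool_rot: [0.688, 0.725, 0.0, 0.0]
ft_force: [0.5, 0.0, -0.6]
opening: 0.603
finger_force: 0.0
time_s: 10.75
tool_pos: [0.5613, 0.1008, 0.1905]
tool_rot: [0.689, 0.725, 0.0, 0.0]
ft_force: [-0.7, 0.5, 6.7]
opening: 0.527
finger_force: 64.5
```

Gripped on the hub (opening about 45 mm). I'll lift, then check where the plate sits in the hand.

```bash
python3 -m handwheel '-1 0 0 -0.3 0; -1 0 0 -0.5 0; -1 0 0 -0.6 0; -1 0 0 -0.7 0; -1 0 0 -0.7 0; -1 0 0 -0.7 0; -1 0 0 0 0; -1 0 0 0 0'; python3 - <<'E'
from h import *
c=cam('wrist','w6'); s=readout.read_state(); print(s['tool_pos'],s['ft_force'],c['position'],R.from_quat(s['tool_rot']).as_matrix()[:2,0])
E
```

```text
time_s: 11.42
tool_pos: [0.5612, 0.1007, 0.2958]
tool_rot: [0.688, 0.725, 0.001, 0.001]
ft_force: [0.9, 0.2, -5.2]
opening: 0.533
finger_force: 63.6
[0.56069101 0.10067526 0.29457577] [ 0.1433175   0.56606831 -4.01808188] [0.55871331 0.18654291 0.26369758] [-0.05194128  0.99865014]
```

View pics/w6.png

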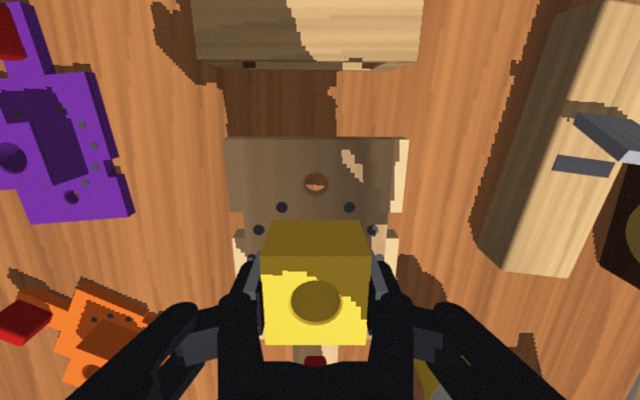

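The plate is level and held by its hub. The bore is at (316,301), the pin hole at (316,183), and the front edge runs (225,137)–(410,138).

```bash
python3 - <<'E'
from h import *
s=readout.read_state();c=cam('wrist');M=R.from_quat(s['tool_rot']).as_matrix();T=s['tool_pos']
b=onz(c,316,301,T[2]-.1405); h=onz(c,316,183,T[2]-.1785)
print('in tool: bore',M.T@(b-T),'hole',M.T@(h-T)); d=h-b; print(np.linalg.norm(d[:2]),'plate yaw',np.arctan2(-d[0],d[1]),'tool yaw',np.arctan2(-M[0,0],M[1,0]))
e1,e2=onz(c,225,137,T[2]-.1785),onz(c,410,138,T[2]-.1785); print('yaw edge',np.arctan2(*(e2-e1)[[1,0]]),b,T)
E
```

```text
in tool: bore [0.00273143 0.00226411 0.14049946] hole [0.04435727 0.00233849 0.17849831]
0.041624853587557596 plate yaw 0.050367259567399195 tool yaw 0.05196466691239882
yaw edge 0.04650398394954084 [0.56278125 0.10351526 0.15407577] [0.56069101 0.10067526 0.29457577]
```

```bash
python3 -m handwheel '-1 -0.3 0 0 0.46; -1 -0.8 -0.05 0 0; -1 -0.9 -0.05 0 0; -1 -0.9 -0.05 0 0; -1 -0.9 -0.05 0 0; -1 -0.9 -0.05 0 0; -1 -0.9 -0.05 0 0; -1 -0.9 -0.04 0 0'; python3 -m handwheel '-1 -0.9 0 0 0; -1 -0.9 0 0 0; -1 -0.9 0 0 0; -1 -0.9 0 0 0; -1 -0.7 0 0 0; -1 -0.3 0 0 0; -1 0 0 0 0; -1 0 0 0 0'; python3 - <<'E'
from h import *
for i in range(3):
  c=cam('side'); s=readout.read_state(); M=R.from_quat(s['tool_rot']).as_matrix(); print(s['tool_pos'],s['ft_force'],np.arctan2(-M[0,0],M[1,0]))
E
```

```text
time_s: 12.18
tool_pos: [0.5515, -0.0954, 0.293]
tool_rot: [0.705, 0.709, -0.001, -0.001]
ft_force: [1.2, 0.2, -3.1]
opening: 0.53
finger_force: 63.5
time_s: 12.85
tool_pos: [0.5528, -0.232, 0.2936]
tool_rot: [0.705, 0.709, -0.0, -0.001]
ft_force: [0.0, 0.5, -3.6]
opening: 0.528
finger_force: 63.5
[ 0.55287192 -0.23138198  0.2938371 ] [-0.04670769 -0.54831981 -3.93881839] 0.005970360866393219
[ 0.55300553 -0.23110298  0.29413271] [-0.58383005  0.14140561 -3.59606048] 0.006701562384940361
[ 0.55316597 -0.23100215  0.29439559] [-0.52827297  0.90303089 -3.74037522] 0.007092433547447817
```

```bash
python3 -m handwheel '-1 -0.3 0 0 0; -1 0 0 0.2 0; -1 0 0 0.2 0; -1 0 0 0.2 0; -1 0 0 0.2 0; -1 0 0 0.2 0; -1 0 0 0.2 0; -1 0 0 0 0'
```

```text
time_s: 13.67
tool_pos: [0.5529, -0.241, 0.2573]
tool_rot: [0.705, 0.709, -0.0, -0.001]
ft_force: [0.1, 0.1, -2.8]
opening: 0.528
finger_force: 63.4
```

```bash
python3 - <<'E'
from h import *
c=cam('wrist','w7'); s=readout.read_state(); print(s['tool_pos'],s['ft_force'],s['moment'])
E
```

```text
[ 0.55303992 -0.24110746  0.2578949 ] [ 0.48865271 -0.23660266 -3.34067165] [ 0.08139304 -0.03013135 -0.00877974]
```

View pics/w7.png

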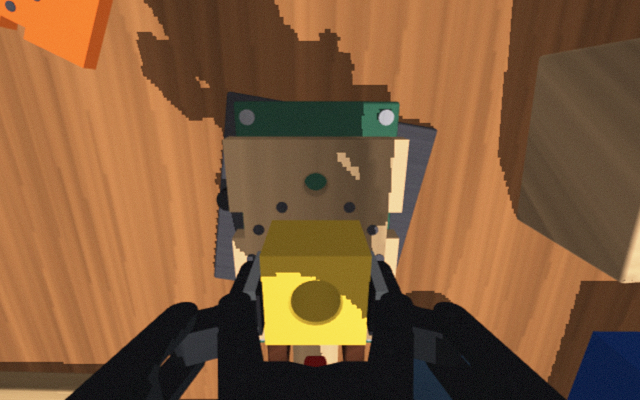

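The plate is over the spindle with no contact force. The neck shows between the cheeks at (279,355) and (352,355), and the plate edge is parallel to the turntable. I'll continue down in steps.

```bash
python3 -m handwheel '-1 0 0 0.07 0; -1 0 0 0.07 0; -1 0 0 0.07 0; -1 0 0 0.07 0; -1 0 0 0.07 0; -1 0 0 0.07 0; -1 0 0 0 0; -1 0 0 0 0'
```

```text
time_s: 14.38
tool_pos: [0.5532, -0.2407, 0.246]
tool_rot: [0.705, 0.709, 0.0, -0.001]
ft_force: [0.5, 4.9, -3.9]
opening: 0.526
finger_force: 63.3
```

```bash
python3 -m handwheel '-1 0.04 0 0 0; -1 0 0 0.07 0; -1 0 0 0.07 0; -1 0 0 0.07 0; -1 0 0 0.07 0; -1 0 0 0.07 0; -1 0 0 0 0; -1 0 0 0 0'
```

```text
time_s: 15.05
tool_pos: [0.5533, -0.2402, 0.2355]
tool_rot: [0.705, 0.709, -0.0, -0.0]
ft_force: [0.1, 0.8, -3.8]
opening: 0.535
finger_force: 63.4
```

```bash
python3 -m handwheel '-1 0 0 0.06 0; -1 0 0 0.06 0; -1 0 0 0.06 0; -1 0 0 0.06 0; -1 0 0 0.06 0; -1 0 0 0 0; -1 0 0 0 0; -1 0 0 0 0'
```

```text
time_s: 15.72
tool_pos: [0.5534, -0.2402, 0.2268]
tool_rot: [0.705, 0.709, -0.0, 0.0]
ft_force: [-0.7, 0.9, -3.5]
opening: 0.526
finger_force: 63.4
```

Past the pin tip with no resistance (underside about 36 mm); seat is expected at TCP z of about 0.2085.

```bash
python3 -m handwheel '-1 0 0 0.08 0; -1 0 0 0.08 0; -1 0 0 0.08 0; -1 0 0 0.08 0; -1 0 0 0.08 0; -1 0 0 0.08 0; -1 0 0 0 0; -1 0 0 0 0'; python3 -m handwheel '-1 0 0 0.04 0; -1 0 0 0.04 0; -1 0 0 0.04 0; -1 0 0 0 0; -1 0 0 0 0; -1 0 0 0 0; -1 0 0 0 0; -1 0 0 0 0'
```

```text
time_s: 16.38
tool_pos: [0.5533, -0.2401, 0.2122]
tool_rot: [0.705, 0.709, -0.0, -0.0]
ft_force: [-0.4, 1.2, -3.4]
opening: 0.537
finger_force: 63.4
time_s: 17.05
tool_pos: [0.5534, -0.2401, 0.2089]
tool_rot: [0.705, 0.709, 0.0, 0.0]
ft_force: [-0.1, -0.3, -4.7]
opening: 0.532
finger_force: 63.3
```

```bash
python3 -m handwheel '-1 0 0 0.04 0; -1 0 0 0.02 0; -1 0 0 0 0; -1 0 0 0 0; -1 0 0 0 0; -1 0 0 0 0; -1 0 0 0 0; -1 0 0 0 0'
```

```text
time_s: 17.72
tool_pos: [0.5535, -0.2401, 0.2085]
tool_rot: [0.705, 0.709, 0.0, 0.0]
ft_force: [-3.3, 2.3, 10.0]
opening: 0.529
finger_force: 65.1
```

Seated: contact at the expected height. Release and retreat upward.

```bash
python3 -m handwheel '-1 0 0 -0.04 0; 0 0 0 0 0; 0.5 0 0 0 0; 1 0 0 0 0; 1 0 0 0 0; 1 0 0 0 0; 1 0 0 0 0; 1 0 0 0 0' 30; python3 -m handwheel '1 0 0 -0.2 0; 1 0 0 -0.4 0; 1 0 0 -0.6 0; 1 0 0 -0.7 0; 1 0 0 -0.7 0; 1 0 0 -0.7 0; 1 0 0 -0.7 0; 1 -0 0 0 0'; python3 - <<'E'
from h import *
c=cam('wrist','w8')
i=c['color'][:,:,::-1]; S=cam('side')['color'][130:200,300:400,::-1]
cv2.imwrite('pics/end.png',np.hstack([cv2.resize(i,(440,275)),cv2.resize(S,(360,275))]))
s=readout.read_state(); print(s['tool_pos'],s['ft_force'],s['opening'])
E
```

```text
time_s: 18.38
tool_pos: [0.5534, -0.2401, 0.2082]
tool_rot: [0.705, 0.709, 0.0, 0.0]
ft_force: [-0.0, 0.4, 0.1]
opening: 0.997
finger_force: 0.0
time_s: 19.05
tool_pos: [0.5547, -0.2407, 0.3338]
tool_rot: [0.705, 0.709, 0.001, 0.004]
ft_force: [0.7, 0.0, -0.1]
opening: 1.002
finger_force: 0.0
[ 0.55349869 -0.2401672   0.32997108] [-0.43843913 -0.22673348  0.08501451] 1.0013801585831115
```

View pics/end.png

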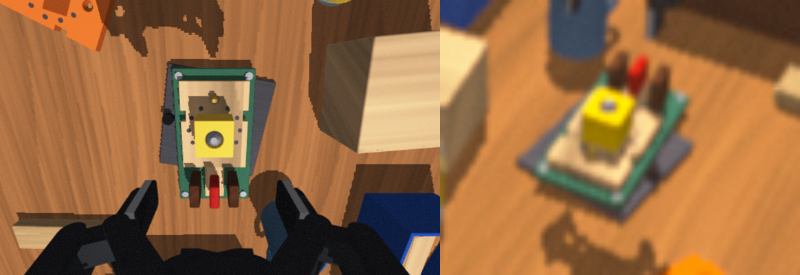

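The plate lies flat on the turntable: the spindle fills the bore at (214,140), the pin shows in its hole at (214,101), and the handle is between the cheeks at (214,190).

```bash
python3 -c "
from cell import workorder
print(workorder.hand_in())"
```

```text
the job is handed in; nothing more can be done
None
```

The plate is home and flat on the jig with the pin in its hole and the handle between the cheeks; it is released and the job was handed in at about 19 s, but no verdict was returned.

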